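Shut and lock the fume filter panel

ROBOT

A 6-joint arm with a two-finger parallel gripper is mounted at the origin on the work surface. World frame = base frame: x ahead of the robot, y to its left, z up, the work surface at z = 0. Lengths are in m, angles in degrees, forces in N, time in s.
With the tool pointing down it reaches from about 0.4 to 0.925 m from the base axis. Payload 3.4 kg.
Tool frame: the origin (TCP) lies midway between the tips of the shut fingers; the grasp point (between the pads) lies behind it (bot.pinch_z is the z of the grasp point in the tool frame, in m); z points along the fingers, y is the line along which they close (so a half turn about z gives the same grasp; the last joint's range is limited). The gripper opens to 85 mm and grips with 20 to 120 N. Pads are 22 mm wide; open, the fingers measure 114 mm over their backs; the gripper's body (76 mm by 85 mm) begins 54 mm behind the grasp point. The pads swing forward as they close: fully open they stand 13 mm farther back than shut.
Start: joints at [70.044, 17.578, 86.31, -0, 76.112, -4.211], TCP at [0.156, 0.553, 0.231] pointing down, gripper open.
Joint ranges: [-179.03, 179.03], [-60, 130.46], [8.19, 133.38], [-81.62, 261.62], [5.75, 156.47], [-153.77, 153.77]. Speed limits (degrees/s): [147.25, 147.25, 180, 180, 180, 180].

INTERFACE

Orientations are given as [roll, pitch, yaw] about the fixed x, y, z axes, in that order (R = Rz(yaw) Ry(pitch) Rx(roll)).
In Python, from plant import bot gives the robot as it stands.
- The arm moves only by the tool carry_out, never from a script. Its argument "plan" is a list of rows, each a list of 6 numbers: the shift along the world's x, y, z normalised to -1 to 1, where 1 is 100 mm, then the turn, a rotation vector about the world's x, y, z normalised to -1 to 1, where 1 is 30 degrees. In form: [[dx, dy, dz, ax, ay, az], ...]. A call has 1 to 5 rows; each row is the pose to reach, as a shift and turn from the pose commanded when the call began; what a row does not reach only later rows make up. A row lasts 1/8 s, in which the tool goes at most 62.5 mm and 10.7 degrees, less where a joint would pass 70% of its speed; a pose out of reach is approached as far as the arm can. A call with a number of a shift or a turn outside -1 to 1 is refused whole. A call with a gripper value outside its range is refused whole. "fingers" is the opening, from 0 (shut) to 1 (fully open), set as the call begins (left out, the last holds). The fingers move at their own pace and stop on an object; the grip force is fixed at half the most. Time passes only in rows, so rows that repeat a pose let the fingers close. It gives the time, the measured TCP pose, the force, the opening and the grip force at its end, in the units of the state.
- bot.read_state(): the state, without advancing time (a new reading comes with each control period).
- bot.camera(name): name is "scene" or "top" or "wrist"; returns a dict with "image" (420x560x3 uint8, red, green, blue), "z_map" (420x560 float32, m along the optical axis (not along the pixel's ray), 0 where there is no reading), "fovy" (degrees; the focal length in pixels is half the picture's height over the tangent of half this angle, whatever the lens; pixels are square), "cx", "cy" (the principal point, pixels), "origin" and "attitude" of the camera in the world. Camera axes: x right, y up, looking along -z (the intrinsics and any distortion apply to the point x, -y, -z); pixel columns grow to the right and rows downward; lengths in m; the calibration is good to about 2 mm. The wrist camera is an equidistant fisheye: a pixel r from the principal point sees the ray r / f radians off the axis. A picture is of the moment at which its call begins.
- bot.close_job(): hands the job in; it is judged then, once.
The state is a dict: "t": time; "q": joint angles; "dq": joint speeds; "joint_torque": joint torques, N m; "tcp_pos": TCP position; "tcp_rot": TCP orientation; "contact_force": force on the tool from outside, world axes, zero at the start; "wrist_torque": the same for the moment, N m; "width": finger opening in m; "finger_force": force on a finger pad.
Only numpy, scipy, OpenCV 4.12 (cv2) and the standard library are available. Lean on these libraries where they do the work, as an engineer would, in place of code of your own. Each camera call takes 0.05 s, during which the arm holds its last target. There are 200 camera calls.

TASK

The hinged panel on top of the marking station's fume filter unit is standing ajar. Press it down flush with a fingertip, then set the fingertips in the slot of its black quarter-turn fastener and turn it clockwise (seen from above) a quarter turn to its stop, so that the yellow pointer meets the green mark and the panel is locked. Nothing is to be picked up: do not raise the panel any farther, leave the things around the unit where they are, and finish clear of everything.

Things in the scene. Friction and masses are not known exactly. Their poses are not given: they have to be found in the camera images.
- filter_box: Grey steel case of the fume filter unit, fixed to the bench, 240 (x) x 260 (y) x 80 mm high; origin at the centre of its underside. Its x axis points level from the fastener side (front) to the hinge side (rear), y to the left, z up. The panel closes on its top; along the front edge of the opening runs an inward steel rim under which the fastener's tongue catches.
- panel (a joint): Opening angle of the aluminium panel (236 x 260 x 8 mm) in rad: 0 is flush shut, larger is farther open; it starts ajar at 0.14 to 0.26. The hinge runs along the case's y axis, 116 mm behind the case's origin and 80 mm above the bench. The hinge is stiff: the panel stays where it is left; about 2 to 4 N pressed down at the fastener moves it.
- panel_edge (a point): Top of the panel at the middle of its free front edge, 232 mm from the hinge; 88 mm above the bench when shut. Its x, y, z axes are those of the panel (z square to the panel, x towards the hinge).
- fastener (a joint): Turn of the fastener in rad, clockwise from above: starts at 0 to 0.2 (unlocked, slot along the case's y axis, pointer at the red mark), hard stop at 1.57 (locked, slot along the case's x axis, pointer at the green mark). Friction 0.12 N m; stays where left. Its tongue swings under the case's rim, so it turns home only with the panel shut; turned early, it holds the panel up.
- slot (a point): Centre of the fastener's slot floor, on its axis, 70 mm in front of the case's origin: a disc 80 mm across, 186 mm from the hinge, with a white-floored slot right across, open at both ends: 34 mm wide, 16 mm deep, walls 72 mm long. Panel shut: floor 92 mm, wall tops 108 mm above the bench. y lies along the slot, x across, z out of the panel; the yellow pointer is at the -y end.
- mouse: Black computer mouse, about 88 x 62 x 36 mm, loose on the bench; origin at its underside. To be left alone.
- jar: Small round jar with brass lid, 52 mm across, 60 mm high, loose; origin at the centre of its underside. To be left alone.
- jig: Dark steel ring jig block 45 x 90 x 22 mm with brass stripes, loose; origin at the centre of its underside. To be left alone.

How it is judged:
By the outcome, as a careful person would: the job done as asked, in the order asked, and still so for the second after the job is handed in, with the robot touching nothing.
It also fails if it takes over 38 s, if anything falls off the work surface, if the arm or the gripper's body presses on something with over 40 N, if the wrist force passes 120 N, or if a joint passes its speed limit or range.

## Working session

There is one attempt and no reset: what is moved stays moved. The work goes in short steps, Python scripts to look and compute and a tool call to move; the robot and the scene stay as the last step left them, time stands still between calls to the robot, and variables do not carry over. Pictures are saved under pics/ and viewed, at most 10 in all, crops included, and the job is handed in when it is done.

Besides the shell and the picture viewer there is one more tool, called as name(argument=value, ...), one argument or row to a line, values as JSON. carry_out: Moves the arm, as the interface text tells. Scaled input: -1 to 1 covers 100 mm each way for a shift and 30 degrees each way for a turn. Its arguments: {"type":"object","properties":{"plan":{"type":"array","items":{"type":"array","items":{"type":"number","minimum":-1,"maximum":1}}},"fingers":{"type":"number"}},"required":["plan"]}

```bash
mkdir -p pics; cat > h.py <<'E'
import numpy as np,cv2
from plant import bot
from scipy.spatial.transform import Rotation as R
def shot(n,f):
    c=bot.camera(n); cv2.imwrite('pics/'+f+'.png',c['image'][:,:,::-1]); np.savez('pics/'+f,**{k:np.array(v) for k,v in c.items()}); return c
def att(c):
    a=np.array(c['attitude']); return a if a.shape==(3,3) else R.from_euler('xyz',a,degrees=True).as_matrix()
def cloud(c):
    z=c['z_map']; f=210/np.tan(np.radians(float(c['fovy']))/2); v,u=np.mgrid[:420,:560]
    P=np.stack([(u-c['cx'])/f*z,-(v-c['cy'])/f*z,-z],-1)
    return P@att(c).T+np.array(c['origin'])
E
python3 - <<'E'
from h import *
for n in('scene','top'):
    c=shot(n,n+'1'); print(n,c['fovy'],c['cx'],c['cy'],c['origin'],c['attitude'],[k for k in c])
print(bot.read_state(),bot.pinch_z)
E
```

```text
scene 51.81318162123156 281.71209651018125 211.62386041162733 [1.30059069 0.20794368 0.79526657] [ 45.45599272   0.93256696 103.02584965] ['image', 'z_map', 'fovy', 'cx', 'cy', 'origin', 'attitude']
top 56.8853187376471 280.8691808586145 212.900714490635 [0.42713356 0.01718014 0.85314317] [ 13.34283211   0.41897496 -86.18994867] ['image', 'z_map', 'fovy', 'cx', 'cy', 'origin', 'attitude']
{'t': 0.1, 'q': array([ 7.00436958e+01,  1.76163087e+01,  8.63731954e+01, -8.51504707e-04,
        7.61101304e+01, -4.21076125e+00]), 'dq': array([ 0.02755855, -0.11075579, -0.14420342, -0.10451595,  0.09879691,
       -0.04206269]), 'joint_torque': array([-2.99020412e-04, -4.58525848e+01, -2.52610642e+01, -1.59589185e-04,
        5.62485991e-03, -8.20271936e-06]), 'tcp_pos': array([0.15585713, 0.55286015, 0.23051092]), 'tcp_rot': array([-1.79900574e+02, -6.49169031e-03,  1.64254657e+02]), 'contact_force': array([-0.12770764, -0.13246672, -0.05033443]), 'wrist_torque': array([-0.04334239,  0.00283967,  0.04596371]), 'finger_force': 0.0, 'width': 0.085488824851796} -0.0187
```

View pics/scene1.png

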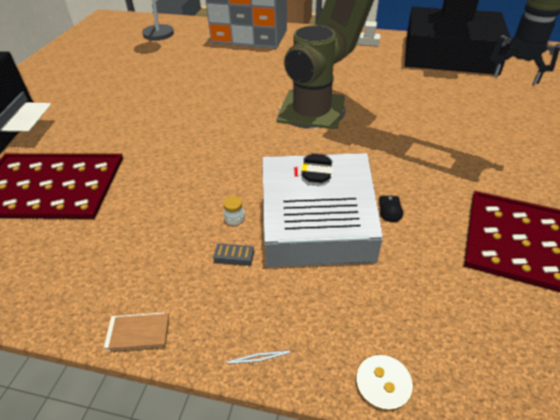

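View pics/top1.png

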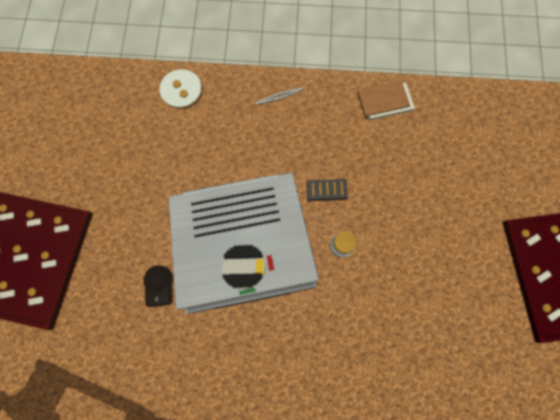

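The scene view shows the case at about (320,205), the jar at (233,210), the jig at (234,254) and the mouse at (391,208). In the top view the disc is at (243,267), the yellow pointer at (262,266), the red mark at (270,263) and the green mark at (247,291), with the front facing the robot.

```bash
python3 - <<'E'
from h import *
for n in('top1','scene1'):
    c=dict(np.load(f'pics/{n}.npz')); P=cloud(c); im=c['image'].astype(int)
    x,y,z=P[...,0],P[...,1],P[...,2]
    reg=(x>.3)&(x<.8)&(abs(y)<.35)
    print(n,'bench z',np.median(z[reg&(z<.02)]))
    m=reg&(z>.075)&(z<.17); Q=P[m]
    # robust plane
    for k in range(8):
        co=np.linalg.lstsq(np.c_[Q[:,:2],np.ones(len(Q))],Q[:,2],rcond=None)[0]
        r=P[...,2]-(co[0]*x+co[1]*y+co[2]); Q=P[m&(abs(r)<(.01 if k<4 else .004))]
    nrm=np.array([-co[0],-co[1],1]);nrm/=np.linalg.norm(nrm)
    print('tilt',np.arccos(nrm[2]),'downhill yaw',np.degrees(np.arctan2(nrm[1],nrm[0])),len(Q))
    pm=(m&(abs(r)<.005)).astype(np.uint8); pm=cv2.morphologyEx(pm,cv2.MORPH_CLOSE,np.ones((25,25)))
    pts=P[(pm>0)&(abs(r)<.006)]
    rc=cv2.minAreaRect(pts[:,:2].astype(np.float32)); print('rect',rc,cv2.boxPoints(rc).round(4).tolist())
    g=im; yel=reg&(z>.08)&(g[...,0]>180)&(g[...,1]>140)&(g[...,2]<80)
    red=reg&(z>.08)&(g[...,0]>150)&(g[...,1]<70)&(g[...,2]<70)
    gr=reg&(z>.08)&(g[...,1]>g[...,0]+40)&(g[...,1]>g[...,2]+30)
    d=reg&(z>.09)&(r>.012)&(r<.03)
    wh=reg&(z>.08)&(g.min(-1)>190)
    for nm,k in(('yel',yel),('red',red),('green',gr),('disc',d),('white',wh)):
        print(nm,k.sum(),np.median(P[k],0).round(4) if k.any() else'', r[k].mean().round(4) if k.any() else '')
    q=P[d][:,:2].astype(np.float32); print('disc circ',cv2.minEnclosingCircle(q))
    ob=reg&(z>.012)&(z<.075)
    nl,lab,st,ce=cv2.connectedComponentsWithStats(ob.astype(np.uint8))
    for i in range(1,nl):
        if st[i,4]>60: k=lab==i; print(ce[i].round(),P[k].min(0).round(3),P[k].max(0).round(3))
E
```

```text
top1 bench z 0.0006495236977267504
tilt 0.24361012217703168 downhill yaw 14.94586049658969 13959
rect ((0.5536954402923584, 0.11454790085554123), (0.23359325528144836, 0.26069679856300354), 15.159027099609375) [[0.40689998865127563, 0.20980000495910645], [0.4749999940395355, -0.04179999977350235], [0.7005000114440918, 0.019300000742077827], [0.6323000192642212, 0.27090001106262207]]
yel 74 [0.4943 0.0663 0.1392] 0.0048
red 44 [0.5006 0.0474 0.1348] 0.0166
green 43 [0.4469 0.0845 0.1453] 0.0007
disc 799 [0.4783 0.0972 0.1546] 0.0199
white 6 [0.4271 0.0172 0.8531] 0.6996
disc circ ((0.49265044927597046, 0.09726791083812714), 0.04155680909752846)
[326. 189.] [ 0.66  -0.108  0.012] [ 0.713 -0.015  0.028]
[342. 243.] [ 0.537 -0.124  0.012] [ 0.587 -0.074  0.065]
[157. 286.] [0.406 0.257 0.012] [0.493 0.32  0.038]
[246. 301.] [ 0.4   -0.005  0.012] [0.457 0.208 0.075]
scene1 bench z -0.0008017375501131463
tilt 0.2431854965299627 downhill yaw 15.100065179612775 8797
rect ((0.5562761425971985, 0.11273573338985443), (0.23874883353710175, 0.2603103816509247), 15.284793853759766) [[0.4068000018596649, 0.20679999887943268], [0.47540000081062317, -0.04430000111460686], [0.7056999802589417, 0.018699999898672104], [0.6370999813079834, 0.26980000734329224]]
yel 28 [0.4911 0.0654 0.1389] 0.0066
red 15 [0.5032 0.047  0.1322] 0.0008
green 0  
disc 458 [0.5124 0.0962 0.1478] 0.0194
white 7316 [0.5638 0.1218 0.1136] -0.0001
disc circ ((0.49617844820022583, 0.09609890729188919), 0.041223034262657166)
[390. 207.] [0.41  0.256 0.012] [0.497 0.321 0.038]
[233. 209.] [ 0.542 -0.124  0.012] [ 0.595 -0.075  0.063]
[322. 252.] [0.63  0.017 0.012] [0.702 0.268 0.075]
[233. 253.] [ 0.662 -0.109  0.012] [ 0.717 -0.017  0.025]
```

carry_out(
  plan=[
    [0.33,-0.45,0,0,0,0.08],
    [0.67,-0.91,0,0,0,0.16],
    [0.67,-0.91,0,0,0,0.16],
  ],
  fingers=0,
)

```text
t: 0.48
tcp_pos: [0.2243, 0.459, 0.2308]
tcp_rot: [-179.8, 0.0, 168.8]
contact_force: [-1.3, 1.1, 0.6]
width: 0.0323
finger_force: 0.0
```

carry_out(
  plan=[
    [0.33,-0.45,0,0,0,0.08],
    [0.67,-0.91,0,0,0,0.16],
    [0.67,-0.91,0,0,0,0.16],
  ],
)

```text
t: 0.85
tcp_pos: [0.2913, 0.3694, 0.2311]
tcp_rot: [-179.9, 0.0, 173.6]
contact_force: [-0.9, 0.0, 0.3]
width: -0.0
finger_force: 0.0
```

carry_out(
  plan=[
    [0.33,-0.45,0,0,0,0.08],
    [0.67,-0.91,0,0,0,0.16],
    [0.67,-0.91,0,0,0,0.16],
  ],
)

```text
t: 1.23
tcp_pos: [0.3587, 0.2794, 0.2313]
tcp_rot: [180.0, 0.0, 178.4]
contact_force: [0.2, 0.8, -0.5]
width: -0.0005
finger_force: 0.0
```

carry_out(
  plan=[
    [0.33,-0.45,0,0,0,0.08],
    [0.67,-0.91,0,0,0,0.16],
    [0.67,-0.91,0,0,0,0.16],
  ],
)

```text
t: 1.6
tcp_pos: [0.4261, 0.189, 0.2313]
tcp_rot: [180.0, 0.1, -176.8]
contact_force: [0.0, 0.4, -0.3]
width: 0.0
finger_force: 0.0
```

carry_out(
  plan=[
    [0.33,-0.45,0,0,0,0.08],
    [0.66,-0.92,0,0,0,0.17],
    [0.66,-0.92,0,0,0,0.17],
    [0.66,-0.92,0,0,0,0.17],
  ],
)

```text
t: 2.1
tcp_pos: [0.4891, 0.0995, 0.2309]
tcp_rot: [179.9, -0.1, -171.4]
contact_force: [0.4, 0.5, 0.4]
width: -0.0002
finger_force: 0.0
```

```bash
python3 - <<'E'
from h import *
c=shot('wrist','w1'); shot('scene','s2'); print(c['origin'],c['attitude'],c['cx'],c['cy'],c['fovy'],bot.read_state()['tcp_pos'])
f=210/np.tan(np.radians(c['fovy'])/2); A=att(c)
def proj(p):
    q=A.T@(np.array(p)-c['origin']); x,y,z=q[0],-q[1],-q[2]; h=np.hypot(x,y); r=f*np.arctan2(h,z); return c['cx']+r*x/h,c['cy']+r*y/h
e=np.array([np.cos(np.radians(15.1)),np.sin(np.radians(15.1)),0]);l=np.array([-e[1],e[0],0]);th=.2434;hg=np.array([.661,.142,.08])
P=lambda d,h,y:hg-e*(d*np.cos(th)-h*np.sin(th))+l*y+np.array([0,0,d*np.sin(th)+h*np.cos(th)])
im=c['image'][:,:,::-1].copy()
def line(pts,col): cv2.polylines(im,[np.array([proj(p) for p in pts]).round().astype(int)],False,col,1)
t=np.linspace(0,2*np.pi,60)
line([P(.186+.04*np.cos(a),.028,.04*np.sin(a)) for a in t],(255,0,255))
line([P(.232,.008,-.13),P(.232,.008,.13)],(255,0,255));line([P(.232,.008,.13),P(0,.008,.13)],(255,0,255));line([P(.232,.008,-.13),P(0,.008,-.13)],(255,0,255))
cv2.imwrite('pics/w1o.png',im)
E
```

```text
[0.4084075  0.0864742  0.37263792] [-1.87056150e+01 -3.08814710e-02  9.86451496e+01] 285.5005232655729 208.04409632456796 65.70646984690485 [0.48881869 0.09955907 0.23106404]
```

View pics/w1o.png

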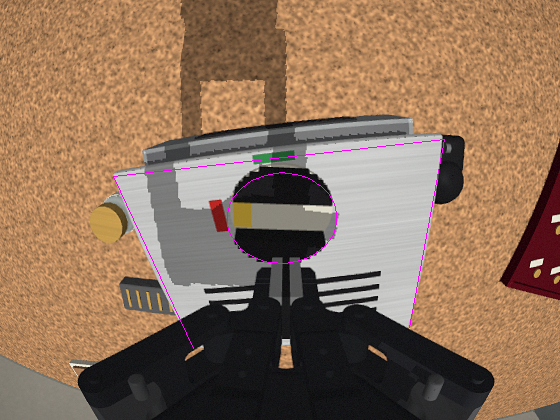

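The wrist view matches the model overlay: the disc is centred near (283,217), the yellow pointer is at (242,215), the red mark at (218,215), and the slot runs to (332,218). Next I measure the slot angle.

```bash
python3 - <<'E'
from h import *
c=dict(np.load('pics/w1.npz')); f=210/np.tan(np.radians(c['fovy'])/2); A=att(c)
v,u=np.mgrid[:420,:560]; dx,dy=u-c['cx'],v-c['cy']; r=np.hypot(dx,dy)+1e-9; t=np.tan(r/f); z=c['z_map']
P=np.stack([z*t*dx/r,-z*t*dy/r,-z],-1)@A.T+c['origin']
e=np.array([np.cos(np.radians(15.1)),np.sin(np.radians(15.1)),0]);l=np.array([-e[1],e[0],0]);th=.2434;hg=np.array([.661,.142,.08])
ex=e*np.cos(th)-np.array([0,0,np.sin(th)]); ez=e*np.sin(th)+np.array([0,0,np.cos(th)])
q=(P-hg); X,Y,Z=q@ex+.186,q@l,q@ez   # panel coords about slot axis
pan=(u>130)&(u<430)&(v>150)&(v<260)&(abs(Z-.008)<.005); print('panel Z',np.median(Z[pan]))
top=(np.hypot(X,Y)<.055)&(Z>.023)&(Z<.034); print('disc top',Z[top].mean(),cv2.minEnclosingCircle(np.c_[X[top],Y[top]].astype(np.float32)))
fl=(np.hypot(X,Y)<.038)&(abs(Z-.012)<.004)
print('floor',fl.sum(),Z[fl].mean())
g=c['image'].astype(int); 
for s in np.arange(-.03,.031,.01):
    k=fl&(abs(Y-s)<.003); k2=top&(abs(Y-s)<.003)
    xs=np.sort(X[k2]); gp=np.diff(xs); i=gp.argmax() if len(gp) else 0
    print(round(s,3),'floor x',X[k].min().round(4) if k.any() else '',X[k].max().round(4) if k.any() else '','walltop gap',xs[i:i+2].round(4))
E
```

```text
panel Z 0.00760562205503213
disc top 0.027206819116307505 ((0.00144821812864393, -0.0009161210618913174), 0.04211472347378731)
floor 2720 0.012023163959426751
-0.03 floor x -0.0111 0.0144 walltop gap [-0.0202  0.0124]
-0.02 floor x -0.0093 0.0159 walltop gap [-0.0185  0.0142]
-0.01 floor x -0.0356 0.018 walltop gap [-0.0167  0.0156]
0.0 floor x -0.038 0.02 walltop gap [-0.0143  0.0174]
0.01 floor x -0.0371 0.0211 walltop gap [-0.0134  0.0191]
0.02 floor x -0.0339 0.0229 walltop gap [-0.0116  0.0208]
0.03 floor x -0.023 0.0243 walltop gap [-0.0095  0.0227]
```

carry_out(
  plan=[
    [0.03,-0.035,-0.3,0,0,-0.12],
    [0.03,-0.035,-0.6,0,0,-0.12],
    [0.03,-0.035,-0.8,0,0,-0.12],
    [0.03,-0.035,-0.9,0,0,-0.12],
    [0.03,-0.035,-0.9,0,0,-0.12],
  ],
)

```text
t: 2.82
tcp_pos: [0.4923, 0.0949, 0.141]
tcp_rot: [180.0, -0.1, -175.0]
contact_force: [0.4, 0.3, 0.7]
width: 0.0003
finger_force: 0.0
```

carry_out(
  plan=[
    [-0.03,-0.005,-0.1,0,0,0],
    [-0.055,-0.01,-0.2,0,0,0],
    [-0.075,-0.01,-0.3,0,0,0],
    [-0.09,-0.015,-0.4,0,0,0],
    [-0.09,-0.015,-0.4,0,0,0],
  ],
)

```text
t: 3.45
tcp_pos: [0.4825, 0.0922, 0.1001]
tcp_rot: [-180.0, -0.2, -175.1]
contact_force: [0.2, -0.2, -1.1]
width: -0.0
finger_force: 0.0
```

carry_out(
  plan=[
    [-0.005,0,-0.04,0,0,0],
    [-0.01,0,-0.07,0,0,0],
    [-0.01,0,-0.08,0,0,0],
    [-0.01,0,-0.08,0,0,0],
  ],
)

```text
t: 3.95
tcp_pos: [0.4831, 0.0925, 0.0933]
tcp_rot: [180.0, 0.0, -175.1]
contact_force: [0.2, -0.3, 1.4]
width: -0.0
finger_force: 0.0
```

carry_out(
  plan=[
    [0,0,-0.01,0,0,0],
    [0,0,-0.02,0,0,0],
    [0,0,-0.02,0,0,0],
  ],
)

```text
t: 4.32
tcp_pos: [0.4831, 0.0925, 0.092]
tcp_rot: [180.0, 0.0, -175.0]
contact_force: [-1.8, 0.3, 6.2]
width: -0.0001
finger_force: 3.1
```

```bash
python3 - <<'E'
from h import *
c=shot('scene','s3'); im=c['image'][130:260,230:420,::-1]
cv2.imwrite('pics/s3c.png',cv2.resize(im,None,fx=4,fy=4,interpolation=cv2.INTER_CUBIC))
P=cloud(c)
x,y,z=P[...,0],P[...,1],P[...,2]
e=np.array([.9655,.2605]);d=(P[...,:2]-[.661,.142])@e; w=(P[...,:2]-[.661,.142])@[-.2605,.9655]
for a in range(-230,0,30):
    k=(abs(d-a/1e3)<.008)&(abs(w)<.12)&(abs(w)>.055)&(z>.06)&(z<.15); print(a,k.sum(),np.median(z[k]).round(4))
E
```

```text
-230 130 0.0869
-200 221 0.0872
-170 225 0.0872
-140 236 0.0871
-110 238 0.0872
-80 270 0.0873
-50 288 0.0875
-20 314 0.0873
```

View pics/s3c.png

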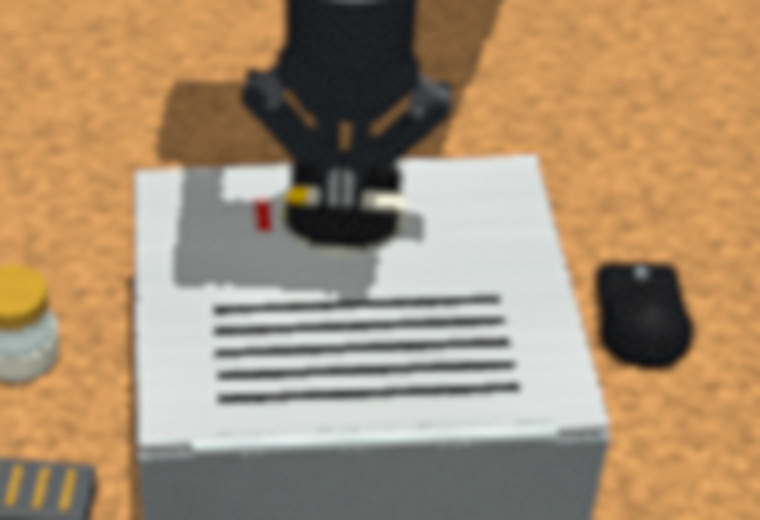

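The panel reads flush: 87 mm all along, against a panel top of 88 mm when shut. The tips sit in the slot at about (340,190) in the crop, with the yellow pointer at (298,195). I'll press a bit more, then ease off and open the fingers along the slot.

carry_out(
  plan=[
    [0,0,-0.01,0,0,0],
    [0,0,-0.01,0,0,0],
  ],
)

```text
t: 4.62
tcp_pos: [0.4832, 0.0925, 0.0919]
tcp_rot: [180.0, 0.1, -175.0]
contact_force: [-4.1, -0.6, 14.1]
width: 0.0
finger_force: 7.0
```

carry_out(
  plan=[
    [0,0.01,0.02,0,0,0],
    [0,0.01,0.02,0,0,0],
    [0,0.01,0.02,0,0,0],
    [0,0.01,0.02,0,0,0],
  ],
  fingers=0.45,
)

```text
t: 5.12
tcp_pos: [0.4828, 0.0934, 0.092]
tcp_rot: [-180.0, -0.0, -175.0]
contact_force: [-0.1, -0.4, -0.2]
width: 0.0385
finger_force: 0.0
```

carry_out(
  plan=[
    [0,0,0,0,0,-0.25],
    [0,0,0,0,0,-0.5],
    [0,0,0,0,0,-0.75],
    [0,0,0,0,0,-1],
    [0,0,0,0,0,-1],
  ],
)

```text
t: 5.75
tcp_pos: [0.4821, 0.0934, 0.0919]
tcp_rot: [-179.9, -0.1, 155.0]
contact_force: [-2.3, 1.1, 0.7]
width: 0.0384
finger_force: 1.0
```

```bash
python3 - <<'E'
from h import *
s=bot.read_state(); print(s['contact_force'].round(1),s['wrist_torque'].round(2),s['q'].round(1),s['tcp_pos'].round(4))
E
```

```text
[-2.3  1.1  0.7] [0.06 0.31 0.04] [  6.   20.  106.7   0.   53.4 -59. ] [0.4821 0.0934 0.0919]
```

carry_out(
  plan=[
    [0,0,0,0,0,-0.25],
    [0,0,0,0,0,-0.5],
    [0,0,0,0,0,-0.75],
    [0,0,0,0,0,-1],
    [0,0,0,0,0,-1],
  ],
)

```text
t: 6.38
tcp_pos: [0.4819, 0.0934, 0.0919]
tcp_rot: [-179.9, -0.1, 125.2]
contact_force: [-3.1, -0.1, -0.3]
width: 0.0384
finger_force: 1.3
```

carry_out(
  plan=[
    [0,0,0,0,0,-0.25],
    [0,0,0,0,0,-0.5],
    [0,0,0,0,0,-0.7],
    [0,0,0,0,0,-0.8],
    [0,0,0,0,0,-0.8],
  ],
)

```text
t: 7.0
tcp_pos: [0.4819, 0.0936, 0.092]
tcp_rot: [-179.9, -0.0, 101.2]
contact_force: [-3.8, 2.2, 0.4]
width: 0.0384
finger_force: 1.8
```

```bash
python3 - <<'E'
from h import *
s=bot.read_state(); print(s['contact_force'].round(1),s['wrist_torque'].round(2),s['q'].round(1),s['tcp_pos'].round(4))
E
```

```text
[-3.8  2.2  0.4] [0.34 0.57 0.04] [  6.   20.  106.7   0.   53.4  -5.1] [0.4819 0.0936 0.092 ]
```

carry_out(
  plan=[
    [0,0,0,0,0,-0.1],
    [0,0,0,0,0,-0.2],
    [0,0,0,0,0,-0.2],
  ],
)

```text
t: 7.38
tcp_pos: [0.4819, 0.0936, 0.0919]
tcp_rot: [-179.9, -0.0, 95.1]
contact_force: [-4.6, 2.9, 0.7]
width: 0.0385
finger_force: 2.0
```

carry_out(
  plan=[
    [0,0,0,0,0,-0.05],
    [0,0,0,0,0,-0.1],
    [0,0,0,0,0,-0.1],
  ],
)

```text
t: 7.75
tcp_pos: [0.4819, 0.0937, 0.0919]
tcp_rot: [-179.9, -0.0, 92.1]
contact_force: [-4.3, 3.4, 0.0]
width: 0.0384
finger_force: 2.6
```

```bash
python3 - <<'E'
from h import *
s=bot.read_state(); print(s['contact_force'].round(1),s['wrist_torque'].round(2),s['q'].round(1),s['tcp_pos'].round(4))
shot('wrist','w2')
E
```

```text
[-4.3  3.4  0. ] [0.46 0.67 0.1 ] [  6.   20.  106.7   0.   53.4   3.9] [0.4819 0.0937 0.0919]
```

View pics/w2.png

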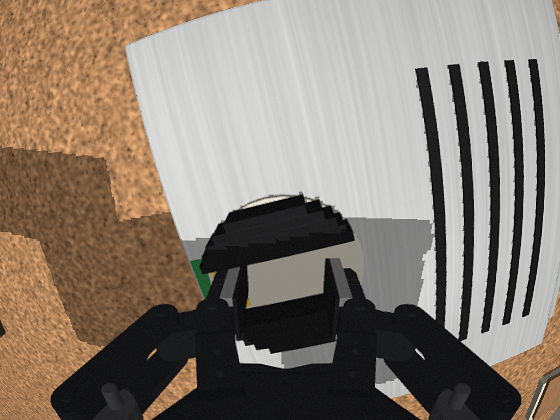

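The wrist view shows the slot floor at about (295,280), nearly square to the front edge. The pointer at (243,300) sits by the green mark at (203,280). I'll turn a little more until the torque rises at the stop.

carry_out(
  plan=[
    [0,0,0,0,0,-0.05],
    [0,0,0,0,0,-0.1],
    [0,0,0,0,0,-0.1],
  ],
)

```text
t: 8.18
tcp_pos: [0.4818, 0.0937, 0.0919]
tcp_rot: [-179.9, -0.0, 89.2]
contact_force: [-4.7, 4.4, 0.0]
width: 0.0383
finger_force: 12.5
```

```bash
python3 - <<'E'
from h import *
s=bot.read_state(); print(s['contact_force'].round(1),s['wrist_torque'].round(2),s['q'].round(2),s['finger_force'])
E
```

```text
[-4.7  4.4  0. ] [0.59 0.74 0.71] [6.060e+00 2.000e+01 1.067e+02 2.000e-02 5.342e+01 6.820e+00] 12.487667533569038
```

The torque rose to 0.7 N m, so the fastener is at its stop. Now I back off within the slack and lift clear.

carry_out(
  plan=[
    [0,0,0,0,0,0.15],
    [0,0,0,0,0,0.35],
    [0,0,0,0,0,0.35],
  ],
)

```text
t: 8.55
tcp_pos: [0.4848, 0.0931, 0.0927]
tcp_rot: [179.8, 0.1, 99.5]
contact_force: [0.4, 0.4, -0.6]
width: 0.0383
finger_force: 0.0
```

carry_out(
  plan=[
    [0,0,0.1,0,0,0],
    [0,0,0.3,0,0,0],
    [0,0,0.65,0,0,0],
    [0,0,1,0,0,0],
    [0,0,1,0,0,0],
  ],
)

```text
t: 9.18
tcp_pos: [0.486, 0.0936, 0.196]
tcp_rot: [179.5, 0.0, 99.4]
contact_force: [-0.6, -0.3, -0.3]
width: 0.0384
finger_force: 0.0
```

carry_out(
  plan=[
    [-0.3,0.4,0.1,0,0,0],
    [-0.6,0.9,0.3,0,0,0],
    [-0.6,0.9,0.3,0,0,0],
  ],
)

```text
t: 9.55
tcp_pos: [0.4215, 0.1861, 0.2232]
tcp_rot: [179.9, -0.1, 99.7]
contact_force: [-0.1, -0.5, 0.2]
width: 0.0381
finger_force: 0.0
```

carry_out(
  plan=[
    [-0.3,0.5,0,0,0,0],
    [-0.5,1,0,0,0,0],
    [-0.5,1,0,0,0,0],
  ],
)

```text
t: 9.93
tcp_pos: [0.3722, 0.2853, 0.2216]
tcp_rot: [-180.0, -0.0, 99.7]
contact_force: [0.0, 0.1, -0.6]
width: 0.0386
finger_force: 0.0
```

```bash
python3 - <<'E'
from h import *
c=shot('top','t4'); im=c['image'][150:330,130:370,::-1]
cv2.imwrite('pics/t4c.png',cv2.resize(im,None,fx=3.3,fy=3.3,interpolation=cv2.INTER_CUBIC))
P=cloud(c); z=P[...,2]; g=c['image'].astype(int)
e=np.array([.9655,.2605]);q=P[...,:2]-[.662,.1418];d=q@e; w=q@[-.2605,.9655]
for a in range(-225,0,40):
    k=(abs(d-a/1e3)<.008)&(abs(w)<.12)&(abs(w)>.055)&(z>.06)&(z<.15); print(a,np.median(z[k]).round(4))
b=(np.hypot(d+.186,w)<.05)&(z>.07)
f=b&(z<.097)&(z>.088)&(g.max(-1)>120)&(np.hypot(d+.186,w)<.034)
pts=np.c_[d[f]+.186,w[f]].astype(np.float32);print(f.sum(),cv2.fitLine(pts,cv2.DIST_L2,0,.01,.01).ravel())
E
```

```text
-225 0.0888
-185 0.0887
-145 0.0887
-105 0.0889
-65 0.0889
-25 0.0889
548 [ 9.9998826e-01  4.8497925e-03 -1.7896254e-04  1.3993952e-03]
```

View pics/t4c.png

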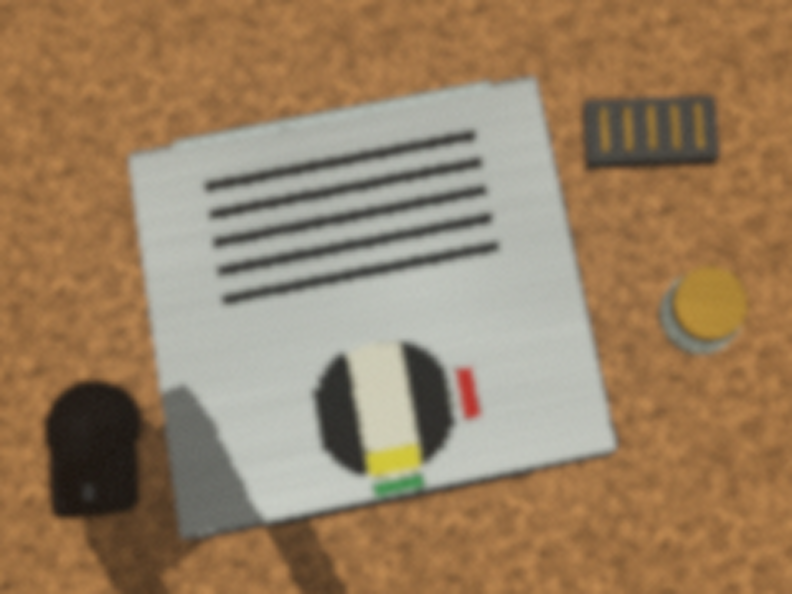

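The crop shows the yellow pointer at (393,460) right at the green mark at (399,485). The slot lies within 0.3° of the case's x axis, the panel is flat, and the mouse, jar and jig look undisturbed.

```bash
python3 -c "
from plant import bot
print(bot.close_job())"
```

```text
the job is handed in; nothing more can be done
None
```

The panel is pressed flush, the fastener is turned clockwise to its stop with the yellow pointer at the green mark, the arm is clear of everything, and the job is handed in at about 10 s of the 38 s allowed.

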